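Stack the sander's idler and hold its belt tensioner back

TASK

On the blue drive plate, stack the idler inside the four-post nest in this order: dark grooved body, brass spacer, then the white top disc with its hub up, each lying flat on the one below. Then push the sprung tensioner arm by its red tab, away from its rest, past the ratchet click and on close to its far stop, and finish while still holding it there against its spring with the gripper, not resting on the pawl, so that a belt can be slipped on. Leave the other things on the bench where they are.

Things in the scene. Friction and masses are not known exactly. Their poses are not given: they have to be found in the camera images.
- plate: blue steel drive plate bolted to the bench (immovable), 240 x 380 x 12 mm thick; origin at the centre of its underside on the bench, x along its 240 mm side, y along its 380 mm side, z up. Its position and its yaw (up to about 15 degrees) vary.
- nest (a point): centre of the nest floor on the plate's top, 12 mm above the bench, 130 mm from the plate's centre to plate +y; axes as the plate. Four steel posts, 10 mm diameter, domed tops 54 mm above the floor, stand at plate x and y +-23.9 mm from it; 54 mm parts fit with 1.8 mm clearance. The 38 mm gaps between posts face plate +-x and +-y: fingers pass down there beside a part, with most room along plate x.
- idler_body: dark steel idler body with a rim groove, 54 mm diameter, 24 mm high, about 0.22 kg, upright and loose on the bench; origin at the centre of its underside, z up. Goes on the nest floor. The three idler parts lie in three places to the left of the plate; which is where varies.
- spacer: plain brass spacer, 54 mm diameter, 16 mm high, about 0.14 kg, upright and loose on the bench; origin at the centre of its underside. Goes on top of the idler body (its underside 24 mm above the nest floor).
- top_disc: white top disc, flange 54 mm diameter and 8 mm thick, carrying a blue round hub of 36 mm diameter and 22 mm high on its top (30 mm high in all), about 0.08 kg, loose on the bench, hub up; origin at the centre of its underside. Goes on top of the spacer (its underside 40 mm above the nest floor).
- tensioner (a joint): tensioner arm's angle, rad: 0 at rest, growing anticlockwise from above as it is pushed back; far stop 0.62. A spring returns it: at the tab 5 N at 0, 10 N at the stop. From the start a brass tooth on its hub lifts the sprung pawl (up to about 2 N more at the tab), which clicks in behind it at about 0.37; let go then, the arm rests on the pawl at about 0.38.
- pivot (a point): the tensioner arm's vertical axis at the plate's top, 20 mm towards plate +x and 10 mm towards plate +y from the plate's centre; axes as the plate. At joint value q the arm points from here along plate-frame angle -1.921 + q (rad, anticlockwise from plate +x), so it lies towards plate -y and its tip swings towards plate +x.
- tab (a point): centre of the red upright push tab on the arm's end, 145 mm from the pivot; x outward along the arm, y the push direction (joint grows), z up. 36 mm along the arm, 8 mm thick, from 27 to 71 mm above the bench. Push its -y face or pinch its thickness. The arm's bar under it is 24 mm wide, top 28 mm above the bench; a 32 mm roller, top 55 mm up, stands on the arm 85 mm from the pivot.
- pawl (a joint): how far the brass pawl slider with its orange knob is pushed out of the tooth's path, m: 0 home, about 0.005 at the tooth's crest, falling back to 0 at the click.
- screwdriver: bystander: screwdriver lying on the bench; origin near its middle.
- offcut: bystander: pale wood offcut 90 x 45 x 22 mm; origin under its centre.
- wrench: bystander: steel wrench lying on the bench.
- paint_tin: bystander: tin with a red label, 90 mm diameter, 110 mm high; origin under its centre.
- glue_bottle: bystander: bottle with a yellow label and orange cap, 52 mm diameter, 110 mm high; origin under its centre.
- tape_roll: bystander: blue roll of tape, 90 mm diameter, 24 mm high; origin under its centre.
- sanding_block: bystander: cork sanding block with red face, 100 x 60 x 27 mm; origin under its centre.
- grease_pot: bystander: small pot with a green lid, 42 mm diameter, 28 mm high, standing on the drive plate's robot side; origin under its centre.
There are look-alikes about, which are no part of the job. Of the things that look like the spacer, the smallest one is meant.

How it is judged:
By the outcome, as a careful person would: the job done as asked, in the order asked, and still so for the second after the job is handed in, while the arm keeps its last pose, push and grip.
It also fails if it takes over 72 s, if anything falls off the work surface, if the arm or the gripper's body presses on something with over 40 N, if the wrist force passes 120 N, or if a joint passes its speed limit or range.

ROBOT

A 6-joint arm with a two-finger parallel gripper is mounted at the origin on the work surface. World frame = base frame: x ahead of the robot, y to its left, z up, the work surface at z = 0. Lengths are in mm, angles in degrees, forces in N, time in s.
With the tool pointing down it reaches from about 300 to 850 mm from the base axis. Payload 4.2 kg.
Tool frame: the origin (TCP) lies midway between the tips of the shut fingers; the grasp point (between the pads) lies 19 mm behind it; z points along the fingers, y is the line along which they close (so a half turn about z gives the same grasp; the last joint's range is limited). The gripper opens to 91 mm and grips with 3 to 60 N. Pads are 32 mm wide; open, the fingers measure 118 mm over their backs; the gripper's body (76 mm by 178 mm) begins 60 mm behind the grasp point.
Start: joints at [-65.374, 18.312, 89.639, -0, 72.044, -1.146], TCP at [250.008, -517.824, 190.376] pointing down, gripper open.
Joint ranges: [-177.97, 177.97], [-48.28, 115.42], [12.27, 149.76], [-77.06, 257.06], [2.81, 150.46], [-146.56, 146.56]. Speed limits (degrees/s): [147.25, 147.25, 180, 180, 180, 180].

INTERFACE

Orientations are given as [roll, pitch, yaw] about the fixed x, y, z axes, in that order (R = Rz(yaw) Ry(pitch) Rx(roll)).
In Python, from workcell import env gives the robot as it stands.
- The arm moves only by the tool jog_arm, never from a script. Its argument "steps" is one flat list of numbers, 5 for each row, row after row: the closure, from 0 (fully open) to 1 (shut), then the shift along the tool's x, y, z in cm, then the turn about the tool's z in degrees. A call has 1 to 20 rows; each row is the pose to reach, as a shift and turn from the pose commanded when the call began, along the tool's axes at that moment; what a row does not reach only later rows make up. A row lasts 1/10 s, in which the tool goes at most 50 mm and 8.59 degrees, less where a joint would pass 70% of its speed; a pose out of reach is approached as far as the arm can. A call with a gripper value outside its range is refused whole. The fingers move at their own pace and stop on an object; "force" is the grip in N (left out, the last holds). Time passes only in rows, so rows that repeat a pose let the fingers close. It gives the time, the measured TCP pose, the force and the opening at its end, in the units of the state.
- env.state(): the state, without advancing time (a new reading comes with each control period).
- env.grab_frame(name): name is "side" or "top"; returns the picture (480x640x3 uint8, red, green, blue); there is no depth.
- env.camera_params(name): a dict with "fx", "fy", "cx", "cy" (pixels), "k1" (the pictures are not rectified: a ray, as slopes to the right and down, at radius r is drawn at 1 + k1 r^2 times it, then the intrinsics apply), "R" (3x3) and "t" (3): a world point X has camera coordinates R X + t. Camera axes: x right, y down, z forward; pixel columns grow to the right and rows downward; lengths in mm; the calibration is good to about 2 mm. A picture is of the moment at which its call begins. camera_params takes no time and is no camera call.
- env.job_done(): hands the job in, once; it reports no verdict.
The state is a dict: "time_s": time; "qpos": joint angles; "qvel": joint speeds; "effort": joint torques, N m; "ee_pos": TCP position; "ee_rot": TCP orientation; "force": force on the tool from outside, world axes, zero at the start; "torque": the same for the moment, N m; "gripper_width": finger opening in mm.
Only numpy, scipy, OpenCV 4.12 (cv2) and the standard library are available. Lean on these libraries where they do the work, as an engineer would, in place of code of your own. Each camera call takes 0.05 s, during which the arm holds its last target. There are 200 camera calls.

## Working session

There is one attempt and no reset: what is moved stays moved. The work goes in short steps, Python scripts to look and compute and a tool call to move; the robot and the scene stay as the last step left them, time stands still between calls to the robot, and variables do not carry over. Pictures are saved under pics/ and viewed, on a budget of 10 in all, crops included, one or two more only if the job needs it, and the job is handed in when it is done.

Besides the shell and the picture viewer there is one more tool, called after "Request:" as name(argument=value, ...) on one line, values as JSON. jog_arm: Moves the arm, as the interface text tells. Its arguments: {"type":"object","properties":{"steps":{"type":"array","items":{"type":"number"}},"force":{"type":"number"}},"required":["steps"]}

```bash
mkdir -p pics; cat > h.py <<'E'
import numpy as np, cv2
from workcell import env
def grab(n,f,crop=None,scale=1):
    im=env.grab_frame(n)[:,:,::-1].copy(); cv2.imwrite(f'pics/raw_{f}.png',im)
    if crop: x0,y0,x1,y1=crop; im=im[y0:y1,x0:x1]
    if scale!=1: im=cv2.resize(im,None,fx=scale,fy=scale,interpolation=cv2.INTER_CUBIC)
    cv2.imwrite(f'pics/{f}.png',im)
def cp(n):
    p=env.camera_params(n); return p,np.array(p['R']),np.array(p['t']).ravel()
def proj(n,X):
    p,R,t=cp(n); c=np.atleast_2d(X)@R.T+t; s=c[:,:2]/c[:,2:]; s=s*(1+p['k1']*(s**2).sum(1,keepdims=True))
    return s*[p['fx'],p['fy']]+[p['cx'],p['cy']]
def world(n,uv,z):
    p,R,t=cp(n); K=np.array([[p['fx'],0,p['cx']],[0,p['fy'],p['cy']],[0,0,1.]])
    s=((np.atleast_2d(uv)-[p['cx'],p['cy']])/[p['fx'],p['fy']]); u=s.copy()
    for _ in range(20): u=s/(1+p['k1']*(u**2).sum(1,keepdims=True))
    d=np.c_[u,np.ones(len(u))]@R; o=-R.T@t
    return o+d*((z-o[2])/d[:,2:])
E
python3 - <<'E'
from h import *
for n in('top','side'):
    grab(n,n+'0',scale=1.25); p,R,t=cp(n); print(n,p['fx'],p['k1'],-R.T@t)
print(env.state())
E
```

```text
top 457.13408651862994 -0.009952449437855585 [ 438.11667361   28.92267383 1130.64362158]
side 458.8602124938908 -0.11249296778163217 [161.37020799 841.01730307 707.1662879 ]
{'time_s': 0.1, 'qpos': array([-6.53742030e+01,  1.83463676e+01,  8.96981815e+01, -5.94480284e-04,
        7.20456258e+01, -1.14582028e+00]), 'qvel': array([ 0.11379025, -0.07468913, -0.06219677,  0.04866956, -0.06707266,
        0.10214758]), 'effort': array([ 8.78256305e-04, -4.13333094e+01, -2.32509971e+01,  7.29198684e-02,
        4.21956251e-02, -4.55274585e-05]), 'ee_pos': array([ 249.79528872, -517.36191352,  189.62890987]), 'ee_rot': array([-1.79909832e+02, -1.23809784e-03,  2.57718000e+01]), 'force': array([ 1.14253199,  0.32924448, -0.15926077]), 'torque': array([0.03542788, 0.02627663, 0.00555814]), 'gripper_width': 91.19666967978893}
```

View pics/top0.png

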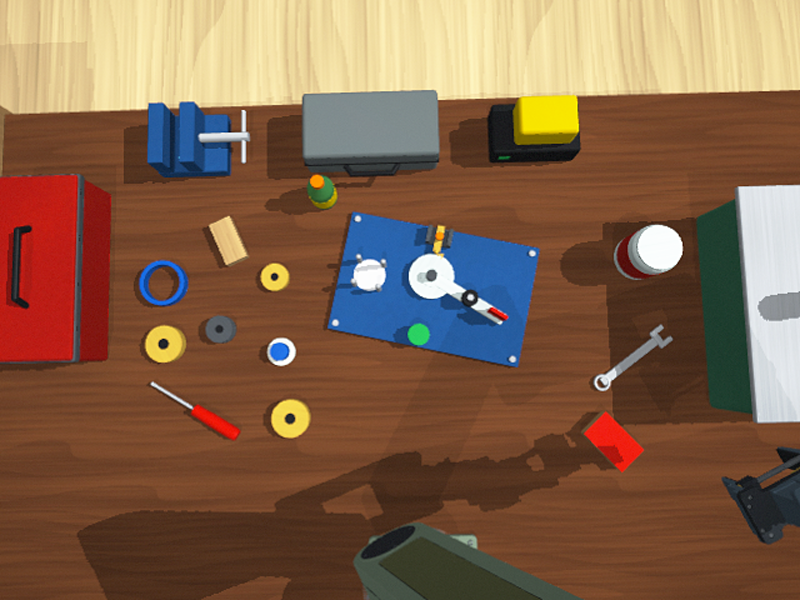

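View pics/side0.png

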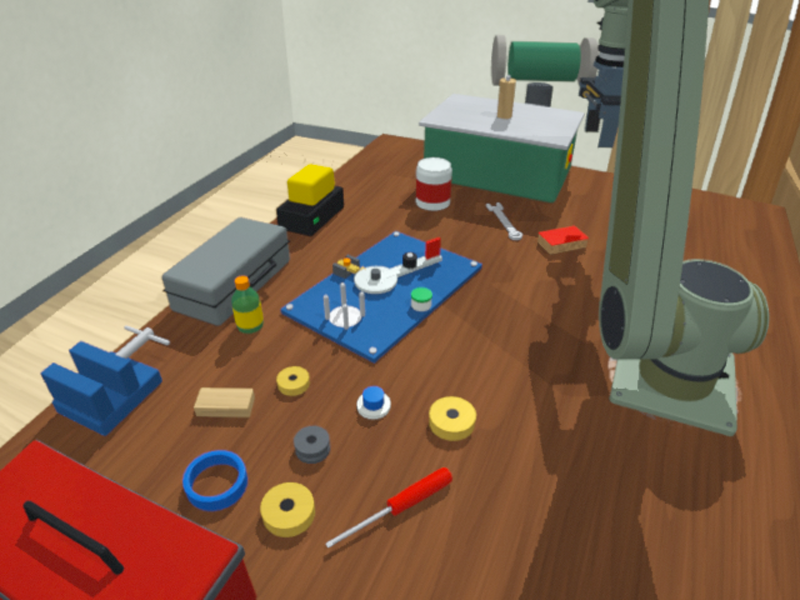

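The top view (800x600) shows these candidates for the spacer: brass rings at (275,277), (165,344) and (290,419). The one at (275,277) is smallest, so I choose it. The body is the only dark ring, at (220,329), and the only white disc with a blue hub is at (281,351). The nest is at (370,275) and the red tab at (497,314). Next I measure these and check the choice in one crop.

```bash
cat > m.py <<'E'
from h import *
im=cv2.imread('pics/raw_top0.png'); hsv=cv2.cvtColor(im,cv2.COLOR_BGR2HSV)
def blob(m,c,r=26):
    m=m.astype(np.uint8)*255; k=np.zeros_like(m); cv2.circle(k,c,r,255,-1); m&=k
    cs,_=cv2.findContours(m,cv2.RETR_EXTERNAL,cv2.CHAIN_APPROX_NONE); return max(cs,key=cv2.contourArea)[:,0].astype(float)
H,S,V=[hsv[...,i].astype(int) for i in range(3)]
yel=(H>18)&(H<35)&(S>110)&(V>150)
def circ(pts,z,name):
    w=world('top',pts,z)[:,:2].astype(np.float32); (c,r)=cv2.minEnclosingCircle(w); e=cv2.fitEllipse(w); print(name,np.round(e[0],1),'axes',np.round(e[1],1),'enc',np.round(c,1),round(2*r,1))
for n,c in dict(sp_small=(220,222),sp_b=(132,275),sp_c=(232,335)).items(): circ(blob(yel,c),16,n)
circ(blob((S<70)&(V>50)&(V<140),(176,263),16),24,'body')
circ(blob((H>100)&(H<125)&(S>130)&(V>100),(225,281),16),30,'hub')
circ(blob((S<60)&(V>170)|((H>100)&(H<125)&(S>130)&(V>100)),(225,281),18),8,'flange')
m=((H>100)&(H<125)&(S>120)).astype(np.uint8)*255; m[:, :255]=0; m[:160]=0; m[:,440:]=0
cs,_=cv2.findContours(m,cv2.RETR_EXTERNAL,cv2.CHAIN_APPROX_NONE); c=max(cs,key=cv2.contourArea)[:,0]
w=world('top',c,12)[:,:2].astype(np.float32); r=cv2.minAreaRect(w); print('plate',r)
b=np.array([(358,219),(532,253),(513,359),(335,323)])/1.25
print('bolts',world('top',b,14).round(1).tolist())
circ(blob((S<60)&(V>170),(296,220),14),12,'nestfloor')
cv2.imwrite('pics/crop1.png',cv2.resize(im[180:350,100:310],None,fx=3.5,fy=3.5,interpolation=cv2.INTER_CUBIC))
cv2.imwrite('pics/crop2.png',cv2.resize(im[165:300,255:445],None,fx=4,fy=4,interpolation=cv2.INTER_CUBIC))
E
python3 m.py
```

```text
sp_small [607.5 278. ] axes [52.6 55.5] enc [607.1 277.8] 57.8
sp_b [481.1 495.1] axes [71.1 79.6] enc [481.3 494.5] 80.8
sp_c [331.4 248.9] axes [71.6 74.7] enc [330.6 248.3] 76.9
body [506.5 382.9] axes [51.5 59.4] enc [507.3 382.5] 60.4
hub [460.3 266.8] axes [31.7 35.2] enc [459.5 266.7] 36.2
flange [460.4 267.3] axes [52.9 54.1] enc [460.5 267.2] 55.7
plate ((577.5647583007812, -35.214324951171875), (378.18310546875, 238.87586975097656), 77.01529693603516)
bolts [[719.2, 110.4, 14.0], [641.2, -231.9, 14.0], [434.0, -185.4, 14.0], [512.7, 159.4, 14.0]]
nestfloor [607.1  91.3] axes [59.3 61.3] enc [607.5  91.3] 65.3
```

View pics/crop1.png

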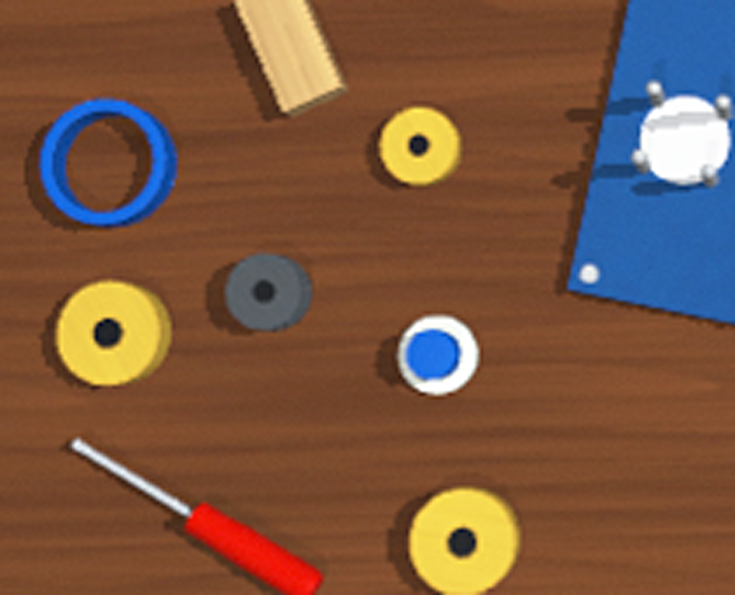

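View pics/crop2.png

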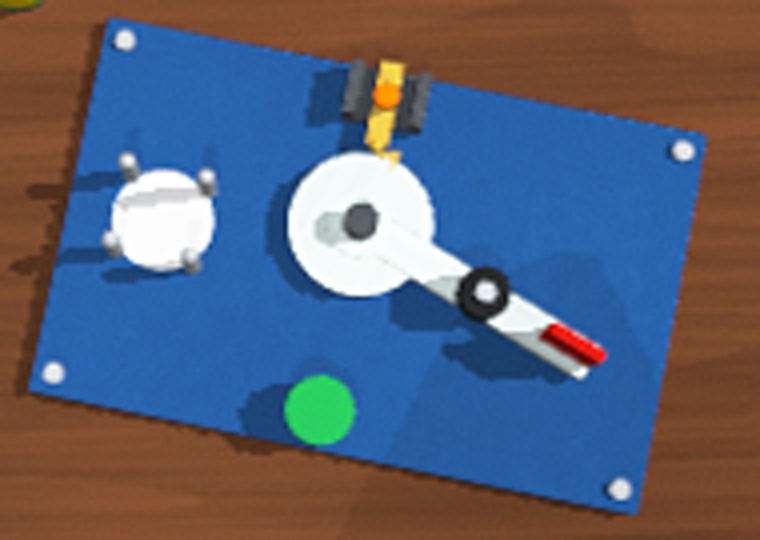

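The crop confirms the choice: the ring at crop (418,145) is about 54 mm across, and the other two are about 72-75 mm. The body hole is at (264,291) and the hub at (434,354). In the plate crop the post tops are at (128,160), (207,175), (112,240) and (191,258).

```bash
python3 - <<'E'
from h import *
c1=lambda u:np.array(u)/3.5+[100,180]-0.4
c2=lambda u:np.array(u)/4+[255,165]-0.4
def two(n,a,b,z): print(n,world('top',a,z)[0].round(1),'side',world('side',np.array(b)/1.25,z)[0].round(1))
two('body',c1((264,291)),(312,438),24)
two('spacer',c1((418,145)),(293,379),16)
two('hub',c1((433,354)),(373,393),30)
P=world('top',c2([(128,158),(207,174),(112,239),(191,257)]),64); print('posts',P.round(1).tolist(),P.mean(0))
print('posts side',world('side',np.array([(326,298),(343,286),(362,294),(345,308)])/1.25,64).round(1).tolist())
two('pivot',c2((361,221)),(375,272),45)
print('tab top',world('top',c2([(546,332),(602,355),(545,336)]),71).round(1).tolist())
print('bottle',world('top',np.array([[320,180]])/1.25,110),'grease',world('top',c2((320,410)),40))
a=np.deg2rad(-12.9);Rz=np.array([[np.cos(a),-np.sin(a)],[np.sin(a),np.cos(a)]]);C=np.array([577.3,-36])
print('nest',C+Rz@[0,130]); pv=C+Rz@[20,10]; print('pivot',pv)
for q in(0,.37,.62):
    t=a-1.921+q; print(q,pv+145*np.array([np.cos(t),np.sin(t)]),np.rad2deg(t))
E
```

```text
body [507.1 385.5  24. ] side [505.3 383.6  24. ]
spacer [608.1 279.1  16. ] side [603.6 281.9  16. ]
hub [460.4 266.2  30. ] side [459.5 267.1  30. ]
posts [[636.9, 107.6, 64.0], [626.1, 61.0, 64.0], [588.9, 117.9, 64.0], [577.0, 71.6, 64.0]] [607.21270768  89.51876702  64.        ]
posts side [[630.7, 113.6, 64.0], [619.9, 66.7, 64.0], [574.8, 75.0, 64.0], [583.8, 125.9, 64.0]]
pivot [598.5 -30.   45. ] side [596.8 -26.   45. ]
tab top [[526.8, -133.8, 71.0], [512.6, -165.6, 71.0], [524.5, -133.1, 71.0]]
bottle [[770.085181   171.95998778 110.        ]] grease [[486.19398293  -2.39130419  40.        ]]
nest [606.32251508  90.71895524]
pivot [599.02772504 -30.71739038]
0 [ 520.12895671 -152.37257669] -122.96519244463114
0.37 [ 569.46063854 -172.6708595 ] -101.76575402479068
0.62 [ 605.49965795 -175.57288418] -87.4418091465201
```

```bash
cat >> h.py <<'E'
def d(*targets):
    s=env.state(); p=s['ee_pos']; y=s['ee_rot'][2]; a=np.deg2rad(y); c,n=np.cos(a),np.sin(a)
    print('t',round(s['time_s'],2),'pos',p.round(1),'yaw',round(y,2),'F',s['force'].round(1),'w',round(s['gripper_width'],1))
    for X in targets:
        v=np.array(X[:3])-p; print(X,'->',np.round([(c*v[0]+n*v[1])/10,(n*v[0]-c*v[1])/10,-v[2]/10,-((X[3]-y+180)%360-180)],2))
E
python3 -c "
from h import *
d((507,385,120,77.1),(507,385,190,77.1))"
```

```text
t 0.1 pos [ 249.8 -517.4  189.6] yaw 25.77 F [ 1.1  0.3 -0.2] w 91.2
(507, 385, 120, 77.1) -> [ 62.4  -70.08   6.96 -51.33]
(507, 385, 190, 77.1) -> [ 6.240e+01 -7.008e+01 -4.000e-02 -5.133e+01]
```

Request:
jog_arm(steps=[0,62.4,-70.1,0,-51.3,0,62.4,-70.1,0,-51.3,0,62.4,-70.1,0,-51.3,0,62.4,-70.1,0,-51.3,0,62.4,-70.1,0,-51.3,0,62.4,-70.1,0,-51.3,0,62.4,-70.1,0,-51.3,0,62.4,-70.1,0,-51.3,0,62.4,-70.1,0,-51.3,0,62.4,-70.1,0,-51.3,0,62.4,-70.1,0,-51.3,0,62.4,-70.1,0,-51.3,0,62.4,-70.1,0,-51.3,0,62.4,-70.1,0,-51.3,0,62.4,-70.1,0,-51.3,0,62.4,-70.1,0,-51.3,0,62.4,-70.1,0,-51.3,0,62.4,-70.1,0,-51.3,0,62.4,-70.1,0,-51.3,0,62.4,-70.1,0,-51.3])

```text
time_s: 2.1
ee_pos: [507.6, 389.2, 188.5]
ee_rot: [-180.0, -0.0, 77.3]
force: [0.5, -0.5, 0.7]
gripper_width: 91.1
```

```bash
python3 -c "
from h import *
d((507,385,50,77.1),(507,385,4,77.1))"
```

```text
t 2.1 pos [507.6 389.2 188.5] yaw 77.29 F [ 0.5 -0.5  0.7] w 91.1
(507, 385, 50, 77.1) -> [-0.42  0.04 13.85  0.19]
(507, 385, 4, 77.1) -> [-0.42  0.04 18.45  0.19]
```

Request:
jog_arm(steps=[0,0,0,4,0,0,0,0,8,0,0,0,0,12,0,0,0,0,14,0,0,0,0,14,0], force=25)

```text
time_s: 2.6
ee_pos: [504.5, 382.0, 46.6]
ee_rot: [-179.7, 0.4, 77.0]
force: [0.1, 0.0, 0.4]
gripper_width: 91.4
```

```bash
python3 -c "
from h import *
d((507,385,4,77.1))
grab('top','t1',(130,210,250,300),5)"
```

```text
t 2.6 pos [504.5 382.   46.6] yaw 77.05 F [0.1 0.  0.4] w 91.4
(507, 385, 4, 77.1) -> [ 0.35  0.17  4.26 -0.05]
```

View pics/t1.png

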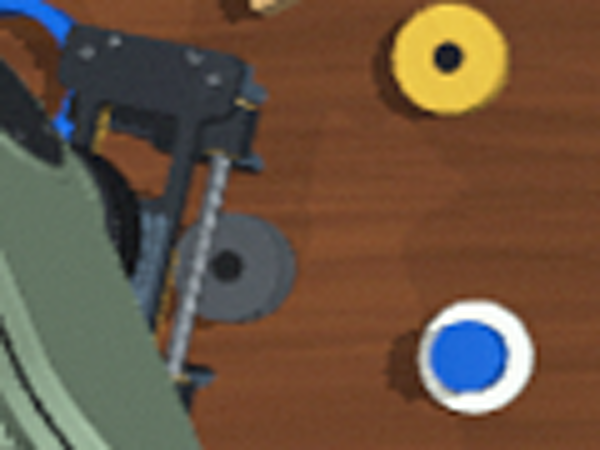

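The crop shows the open gripper around the body, whose hole is at (228,266). That matches the first measurement. Going down.

Request:
jog_arm(steps=[0,0.2,0.1,0,0,0,0.2,0.1,2,0,0,0.2,0.1,3.8,0,0,0.2,0.1,3.8,0,0,0.2,0.1,3.8,0])

```text
time_s: 3.15
ee_pos: [509.5, 387.1, 14.0]
ee_rot: [179.9, -0.1, 77.1]
force: [-0.3, 0.6, 0.3]
gripper_width: 91.2
```

```bash
python3 -c "
from h import *
d((507,385,4,77.1))"
```

```text
t 3.15 pos [509.5 387.1  14. ] yaw 77.07 F [-0.3  0.6  0.3] w 91.2
(507, 385, 4, 77.1) -> [-0.26 -0.2   1.   -0.03]
```

```bash
cat >> h.py <<'E'
def c(cmd,*targets):
    "shift from commanded pose (x,y,z,yaw)"
    a=np.deg2rad(cmd[3]); C,n=np.cos(a),np.sin(a)
    for X in targets:
        v=np.array(X[:3])-cmd[:3]; print(X,'->',np.round([(C*v[0]+n*v[1])/10,(n*v[0]-C*v[1])/10,-v[2]/10,-(X[3]-cmd[3])],2))
def after(cmd,sx,sy,sz,tz=0):
    a=np.deg2rad(cmd[3]); C,n=np.cos(a),np.sin(a); return [cmd[0]+10*(C*sx+n*sy),cmd[1]+10*(n*sx-C*sy),cmd[2]-10*sz,cmd[3]-tz]
E
python3 -c "
from h import *
k=after([250.008,-517.824,190.376,25.772],62.4,-70.1,0,-51.3);k=after(k,0,0,14);k=after(k,.2,.1,3.8);print(k)
for i in range(3): d()
c(k,(507,385,4,77.1))"
```

```text
[np.float64(508.57313308299706), np.float64(386.48368626078707), 12.376000000000005, 77.072]
t 3.15 pos [509.5 387.1  14. ] yaw 77.07 F [-0.3  0.6  0.3] w 91.2
t 3.15 pos [509.5 387.1  14. ] yaw 77.07 F [-0.3  0.6  0.3] w 91.2
t 3.15 pos [509.5 387.1  14. ] yaw 77.07 F [-0.3  0.6  0.3] w 91.2
(507, 385, 4, 77.1) -> [-0.18 -0.12  0.84 -0.03]
```

Grasp, then lift.

Request:
jog_arm(steps=[0,-0.2,-0.1,0.4,0,0,-0.2,-0.1,0.8,0,0,-0.2,-0.1,0.8,0,0,-0.2,-0.1,0.8,0,1,-0.2,-0.1,0.8,0,1,-0.2,-0.1,0.8,0,1,-0.2,-0.1,0.8,0,1,-0.2,-0.1,0.8,0,1,-0.2,-0.1,0.8,0,1,-0.2,-0.1,0.8,0,1,-0.2,-0.1,0.8,0,1,-0.2,-0.1,0.8,0], force=30)

```text
time_s: 4.35
ee_pos: [507.2, 384.8, 4.3]
ee_rot: [180.0, 0.0, 77.1]
force: [0.6, 0.0, -0.0]
gripper_width: 30.0
```

```bash
python3 -c "
from h import *
k=[507,385,4.4,77.07]
d()
c(k,(507,385,100,77.1),(606.6,90.4,120,77.1),(606.6,90.4,75,77.1))"
```

```text
t 4.35 pos [507.2 384.8   4.3] yaw 77.07 F [ 0.6  0.  -0. ] w 30.0
(507, 385, 100, 77.1) -> [ 0.    0.   -9.56 -0.03]
(606.6, 90.4, 120, 77.1) -> [-26.48  16.3  -11.56  -0.03]
(606.6, 90.4, 75, 77.1) -> [-26.48  16.3   -7.06  -0.03]
```

```bash
python3 -c "
from h import *
a=env.grab_frame('top')[210:310,120:260,::-1];b=env.grab_frame('side')[290:420,160:340,::-1]
cv2.imwrite('pics/t2.png',np.hstack([cv2.resize(a,(420,300)),cv2.resize(b,(415,300))])[:, :800])
d()"
```

```text
t 4.45 pos [507.1 384.7   4.3] yaw 77.07 F [-0.4  0.8 -0.2] w 22.2
```

View pics/t2.png

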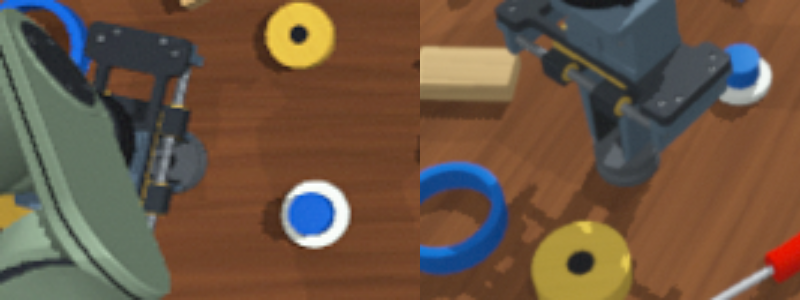

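```bash
python3 -c "
from h import *
im=env.grab_frame('side')[:,:,::-1].copy()
for X,col in (((507,385,4.3),(0,0,255)),((507,385,24),(0,255,255)),((507,385,63),(0,255,0))):
    u=proj('side',X)[0]; print(u); cv2.circle(im,tuple(int(v*1) for v in u),1,col,-1)
cv2.imwrite('pics/t3.png',cv2.resize(im[285:385,190:310],None,fx=6,fy=6,interpolation=cv2.INTER_CUBIC)); d()"
```

```text
[249.45171133 357.28107394]
[248.45772882 350.64430482]
[246.41352742 336.90266403]
t 4.5 pos [507.2 384.7   4.3] yaw 77.07 F [ 0.3  0.6 -0. ] w 18.3
```

View pics/t3.png

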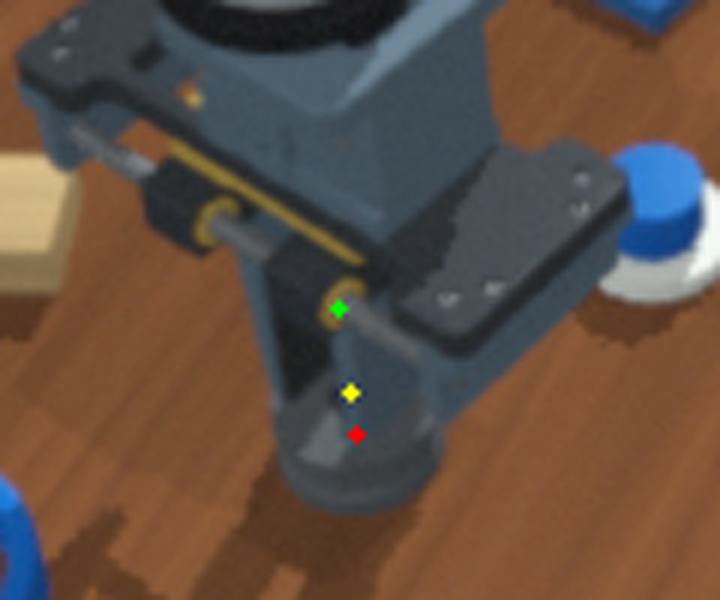

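The fingers look closed on both sides of the body, at about 54 mm, yet the width reading keeps falling. I'll let it settle, lift, and check by weight.

Request:
jog_arm(steps=[1,0,0,0,0,1,0,0,0,0,1,0,0,-2,0,1,0,0,-5,0,1,0,0,-8,0,1,0,0,-9.6,0,1,0,0,-9.6,0,1,0,0,-9.6,0,1,0,0,-9.6,0])

```text
time_s: 5.4
ee_pos: [506.3, 384.1, 98.7]
ee_rot: [-179.9, 0.1, 77.1]
force: [0.6, 0.3, -0.0]
gripper_width: 0.3
```

```bash
python3 -c "
from h import *
im=env.grab_frame('side')[:,:,::-1].copy()
cv2.imwrite('pics/t4.png',cv2.resize(im[225:375,170:320],None,fx=4,fy=4,interpolation=cv2.INTER_CUBIC)); d()"
```

```text
t 5.45 pos [506.3 384.1  98.6] yaw 77.07 F [ 0.5 -0.8 -0.5] w 0.6
```

View pics/t4.png

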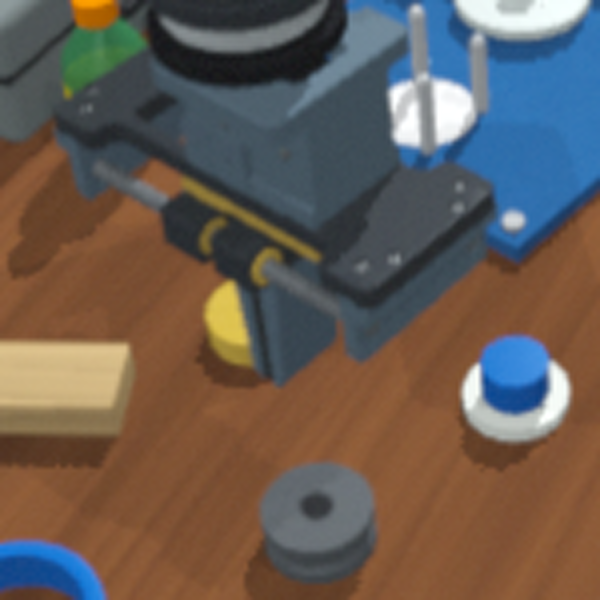

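```bash
python3 -c "
from h import *
im=cv2.imread('pics/t4.png')
def q(X): return (proj('side',X)-[170,225])*4+1.5
T=np.array([506.3,384.1,98.6]); a=np.deg2rad(77.07); x=np.array([np.cos(a),np.sin(a),0]); y=np.array([np.sin(a),-np.cos(a),0])
for s in(-1,1):
  for e in (-1,1): print(s,e,q(T+16*s*x+13.5*e*y).round(0))
print(q((507,385,24)))
env_im=env.grab_frame('top')[:,:,::-1]; cv2.imwrite('pics/t5.png',cv2.resize(env_im[200:320,110:260],None,fx=5,fy=5,interpolation=cv2.INTER_CUBIC))
print((proj('top',[T,T+[0,0,79],T+[0,0,120],(507,385,24)])-[110,200])*5+2)
"
```

```text
-1 -1 [[348. 388.]]
-1 1 [[305. 361.]]
1 -1 [[299. 431.]]
1 1 [[255. 403.]]
[[315.33091529 504.0772193 ]]
[[277.83808497 308.49076371]
 [213.79342534 297.70205272]
 [176.25522519 291.37696146]
 [328.20885239 315.89293115]]
```

View pics/t5.png

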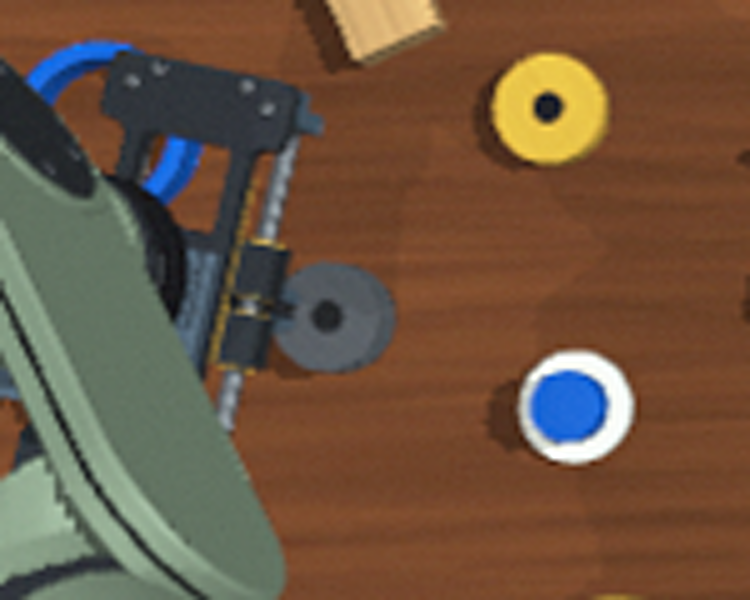

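Both pictures show the fingers shut at about (290,360) in the side crop, while the reported TCP projects to about (300,400). The real tips seem to sit some 20-30 mm higher than reported, so the fingers closed above the body, which did not move. I'll reopen, straddle it again and feel for the bench.

Request:
jog_arm(steps=[0,0,0,0,0,0,0,0,0,0,0,0,0,0,0,0,0,0,0,0,0,0,0,0,0,0,0,0,0,0,0,0,0,0,0,0,0,0,2,0,0,0,0,5,0,0,0,0,8,0,0,0,0,9.6,0,0,0,0,9.6,0,0,0,0,9.8,0,0,0,0,10,0,0,0,0,10,0])

```text
time_s: 7.0
ee_pos: [507.7, 385.1, 1.3]
ee_rot: [179.9, -0.1, 77.1]
force: [-0.1, 0.8, 0.1]
gripper_width: 91.7
```

```bash
python3 -c "
from h import *
im=env.grab_frame('side')[:,:,::-1].copy()
cv2.imwrite('pics/t6.png',cv2.resize(im[265:395,180:320],None,fx=5,fy=5,interpolation=cv2.INTER_CUBIC)); d()
T=np.array([507,385,0]); a=np.deg2rad(77.07); x=np.array([np.cos(a),np.sin(a),0]); y=np.array([np.sin(a),-np.cos(a),0])
for z in (0,25): print(((proj('side',[T+[0,0,z]+16*s*x+45.5*e*y for s in (-1,1) for e in (-1,1)])-[180,265])*5+2).round())
"
```

```text
t 7.05 pos [507.7 385.1   1.3] yaw 77.07 F [-0.1 -0.6 -0.2] w 91.4
[[467. 502.]
 [295. 389.]
 [410. 558.]
 [237. 439.]]
[[463. 460.]
 [288. 347.]
 [405. 516.]
 [229. 397.]]
```

View pics/t6.png

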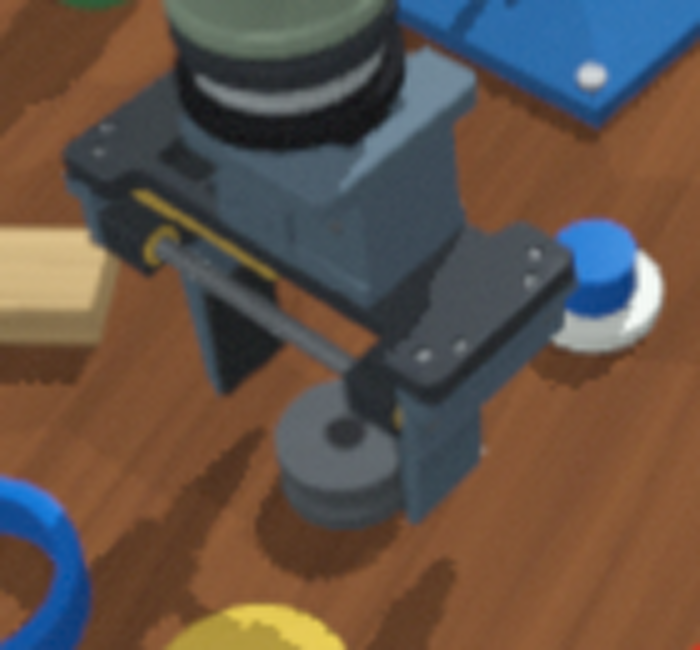

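The side crop shows the open tips' lower corners at (222,395) and (412,522). That fits the tips being about 22 mm above the reported TCP. I'll go lower with the force watched.

Request:
jog_arm(steps=[0,0,0,0.6,0,0,0,0,1.2,0,0,0,0,1.5,0,0,0,0,1.7,0,0,0,0,1.7,0,0,0,0,1.7,0])

```text
time_s: 7.65
ee_pos: [507.2, 384.8, -16.7]
ee_rot: [180.0, 0.0, 77.1]
force: [0.2, 0.4, 0.2]
gripper_width: 91.3
```

Request:
jog_arm(steps=[0,0,0,0.2,0,0,0,0,0.2,0,0,0,0,0.2,0])

```text
time_s: 7.95
ee_pos: [507.1, 384.7, -18.7]
ee_rot: [180.0, 0.0, 77.1]
force: [0.1, 0.5, 0.9]
gripper_width: 91.0
```

Request:
jog_arm(steps=[0,0,0,0.2,0,0,0,0,0.2,0,0,0,0,0.2,0])

```text
time_s: 8.25
ee_pos: [507.1, 384.7, -20.8]
ee_rot: [-180.0, 0.0, 77.1]
force: [0.0, 0.0, -0.1]
gripper_width: 91.3
```

Request:
jog_arm(steps=[1,0,0,0,0,1,0,0,0,0,1,0,0,0,0,1,0,0,0,0,1,0,0,0,0,1,0,0,0,0,1,0,0,0,0], force=30)

```text
time_s: 8.95
ee_pos: [507.0, 384.8, -20.7]
ee_rot: [-180.0, 0.0, 77.1]
force: [-0.9, 0.1, 1.1]
gripper_width: 53.1
```

The body is gripped at 53 mm. I'll lift it and carry it over the nest.

Request:
jog_arm(steps=[1,0,0,-2,0,1,0,0,-5,0,1,0,0,-8.5,0,1,-5,3.1,-8.5,0,1,-9,5.5,-8.5,0,1,-13,8,-8.5,0,1,-17,10.5,-8.5,0,1,-21,12.9,-8.5,0,1,-24,14.8,-8.5,0,1,-26,16,-8.5,0,1,-26.5,16.3,-8.5,0,1,-26.5,16.3,-8.5,0,1,-26.5,16.3,-8.5,0,1,-26.5,16.3,-8.5,0,1,-26.5,16.3,-8.5,0])

```text
time_s: 10.45
ee_pos: [606.4, 91.2, 64.3]
ee_rot: [-180.0, 0.0, 77.2]
force: [-0.3, -0.1, -2.7]
gripper_width: 53.3
```

```bash
python3 -c "
from h import *
d()
a=env.grab_frame('top')[170:265,230:350,::-1];b=env.grab_frame('side')[180:300,215:330,::-1]
cv2.imwrite('pics/t7.png',np.hstack([cv2.resize(a,None,fx=4,fy=4,interpolation=cv2.INTER_CUBIC)[:380],cv2.resize(b,None,fx=3.16,fy=3.16,interpolation=cv2.INTER_CUBIC)[:380]])[:,:800])
"
```

```text
t 10.45 pos [606.4  91.2  64.3] yaw 77.17 F [-0.3 -0.1 -2.7] w 53.3Traceback (most recent call last):
  File "<string>", line 5, in <module>
    cv2.imwrite('pics/t7.png',np.hstack([cv2.resize(a,None,fx=4,fy=4,interpolation=cv2.INTER_CUBIC)[:380],cv2.resize(b,None,fx=3.16,fy=3.16,interpolation=cv2.INTER_CUBIC)[:380]])[:,:800])
                              ~~~~~~~~~^^^^^^^^^^^^^^^^^^^^^^^^^^^^^^^^^^^^^^^^^^^^^^^^^^^^^^^^^^^^^^^^^^^^^^^^^^^^^^^^^^^^^^^^^^^^^^^^^^^^^^^^^^^^^^^^^^^^^^^^^^^^^^^^^^^^^^^^^^^
    return _nx.concatenate(arrs, 1, dtype=dtype, casting=casting)
           ~~~~~~~~~~~~~~~^^^^^^^^^^^^^^^^^^^^^^^^^^^^^^^^^^^^^^^
ValueError: all the input array dimensions except for the concatenation axis must match exactly, but along dimension 0, the array at index 0 has size 380 and the array at index 1 has size 379
```

The weight reads 2.7 N, so the body is held. I'll lower it between the posts in stages, watching the force.

Request:
jog_arm(steps=[1,0,0,0.7,0,1,0,0,1.5,0,1,0,0,1.9,0,1,0,0,2.2,0,1,0,0,2.4,0,1,0,0,2.4,0])

```text
time_s: 11.15
ee_pos: [606.6, 90.0, 40.0]
ee_rot: [-180.0, 0.0, 77.1]
force: [-0.3, -0.3, -2.6]
gripper_width: 53.3
```

```bash
python3 -c "
from h import *
d()"
```

```text
t 11.15 pos [606.6  90.   40. ] yaw 77.07 F [-0.3 -0.3 -2.6] w 53.3
```

Request:
jog_arm(steps=[1,0,0,0.5,0,1,0,0,1,0,1,0,0,1.5,0,1,0,0,2,0,1,0,0,2,0])

```text
time_s: 11.65
ee_pos: [606.0, 89.9, 19.3]
ee_rot: [-179.9, 0.0, 77.1]
force: [-0.3, 0.5, -2.2]
gripper_width: 53.4
```

Request:
jog_arm(steps=[1,0,0,0.7,0,1,0,0,1.4,0,1,0,0,2,0,1,0,0,2.4,0,1,0,0,2.6,0,1,0,0,2.6,0,1,0,0,2.6,0])

```text
time_s: 12.35
ee_pos: [607.0, 90.0, -5.5]
ee_rot: [180.0, -0.0, 77.1]
force: [-0.0, 0.8, -2.1]
gripper_width: 53.1
```

Request:
jog_arm(steps=[1,0,0,0.15,0,1,0,0,0.3,0,1,0,0,0.3,0,1,0,0,0.3,0])

```text
time_s: 12.75
ee_pos: [606.7, 90.0, -8.6]
ee_rot: [180.0, 0.0, 77.1]
force: [-0.4, -0.2, -3.1]
gripper_width: 53.1
```

Request:
jog_arm(steps=[0.1,0,0,0,0,0.1,0,0,0,0,0.1,0,0,0,0,0.1,0,0,-1,0,0.1,0,0,-4,0,0,0,0,-7.3,0,0,3,-0.7,-7.3,0,0,7,-1.6,-7.3,0,0,11,-2.5,-7.3,0,0,15,-3.3,-7.3,0,0,17.5,-3.9,-7.3,0,0,18.4,-4.1,-6,0,0,18.4,-4.1,-3.5,0,0,18.4,-4.1,-1,0,0,18.4,-4.1,0.6,0,0,18.4,-4.1,1.2,0,0,18.4,-4.1,1.2,0,0,18.4,-4.1,1.2,0])

```text
time_s: 14.55
ee_pos: [608.5, 278.1, -20.1]
ee_rot: [179.9, -0.0, 77.0]
force: [0.6, 0.6, -0.1]
gripper_width: 91.1
```

```bash
python3 -c "
from h import *
d((607.8,278.5,-20.6,77.07))
im=env.grab_frame('top')[:,:,::-1]; cv2.imwrite('pics/t8.png',cv2.resize(im[165:290,190:350],None,fx=5,fy=4.8,interpolation=cv2.INTER_CUBIC))"
```

```text
t 14.55 pos [608.5 278.1 -20.1] yaw 77.04 F [ 0.6  0.6 -0.1] w 91.1
(607.8, 278.5, -20.6, 77.07) -> [ 0.03 -0.08  0.05 -0.03]
```

View pics/t8.png

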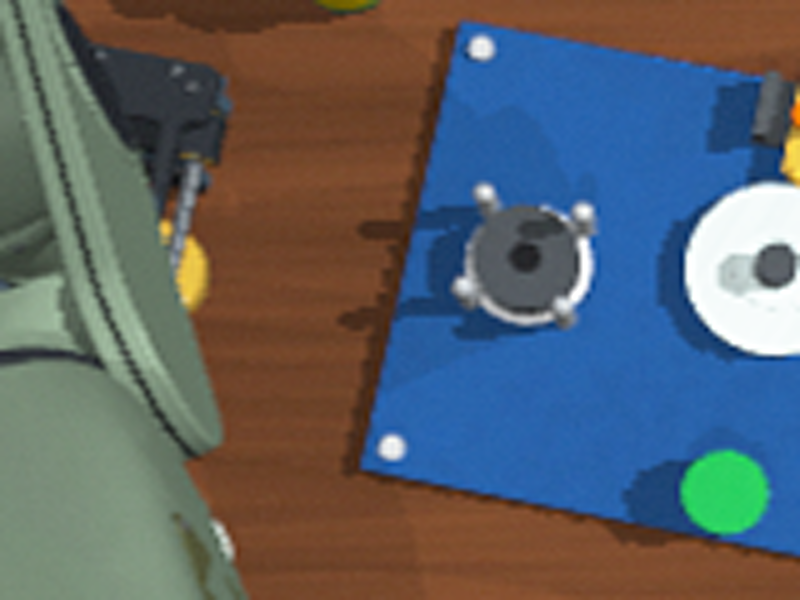

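The top crop shows the body seated between the four posts at (525,257). Now I grip the spacer and carry it over.

Request:
jog_arm(steps=[1,0,0,0,0,1,0,0,0,0,1,0,0,0,0,1,0,0,0,0,1,0,0,0,0,1,0,0,0,0,1,0,0,0,0,1,0,0,-2,0,1,0,0,-5,0,1,0,0,-8.5,0,1,-4,0.9,-8.5,0,1,-8,1.8,-8.5,0,1,-12,2.7,-8.5,0,1,-16,3.6,-8.5,0,1,-18,4,-8.5,0,1,-18.4,4.1,-8.5,0,1,-18.4,4.1,-8.5,0,1,-18.4,4.1,-7.5,0,1,-18.4,4.1,-6.8,0,1,-18.4,4.1,-6.8,0])

```text
time_s: 16.6
ee_pos: [605.4, 90.9, 45.4]
ee_rot: [-179.8, 0.1, 77.2]
force: [0.6, 0.5, -1.3]
gripper_width: 52.9
```

Request:
jog_arm(steps=[1,0,0,0.3,0,1,0,0,0.6,0,1,0,0,0.9,0,1,0,0,0.9,0])

```text
time_s: 17.0
ee_pos: [606.4, 90.0, 37.9]
ee_rot: [-180.0, 0.0, 77.1]
force: [0.5, 0.4, -1.9]
gripper_width: 53.5
```

Request:
jog_arm(steps=[1,0,0,0.7,0,1,0,0,1.3,0,1,0,0,1.8,0,1,0,0,2.1,0,1,0,0,2.3,0,1,0,0,2.3,0,1,0,0,2.3,0])

```text
time_s: 17.7
ee_pos: [606.9, 90.0, 15.4]
ee_rot: [180.0, -0.0, 77.1]
force: [-0.5, 0.5, -2.1]
gripper_width: 52.9
```

Request:
jog_arm(steps=[0.1,0,0,0,0,0.1,0,0,0,0,0.1,0,0,0,0,0.1,0,0,-1,0,0.1,0,0,-3,0,0,0,0,-5,0,0,2,-2.6,-5,0,0,5,-6.5,-5,0,0,8,-10.4,-5,0,0,11,-14.3,-5,0,0,13,-17,-5,0,0,14,-18.2,-4,0,0,14,-18.2,-2,0,0,14,-18.2,0.5,0,0,14,-18.2,2,0,0,14,-18.2,2.6,0,0,14,-18.2,2.6,0,0,14,-18.2,2.6,0])

```text
time_s: 19.5
ee_pos: [461.6, 267.2, -10.1]
ee_rot: [179.9, -0.0, 77.0]
force: [-0.3, -0.5, -0.5]
gripper_width: 91.0
```

Request:
jog_arm(steps=[1,0,0,0,0,1,0,0,0,0,1,0,0,0,0,1,0,0,0,0,1,0,0,0,0,1,0,0,0,0,1,0,0,0,0,1,0,0,0,0,1,0,0,0,0], force=25)

```text
time_s: 20.4
ee_pos: [460.6, 267.2, -10.7]
ee_rot: [-180.0, 0.0, 77.1]
force: [0.8, -0.2, 0.7]
gripper_width: 35.5
```

Request:
jog_arm(steps=[1,0,0,-2,0,1,0,0,-5,0,1,0,0,-9,0,1,-2.5,3.3,-9,0,1,-5.5,7.2,-9,0,1,-8.5,11.1,-9,0,1,-11.5,15.1,-9,0,1,-13.5,17.7,-9,0,1,-13.9,18.2,-9,0,1,-13.9,18.2,-9,0,1,-13.9,18.2,-8,0,1,-13.9,18.2,-7.2,0,1,-13.9,18.2,-7,0,1,-13.9,18.2,-7,0])

```text
time_s: 21.8
ee_pos: [605.9, 91.8, 58.5]
ee_rot: [-179.9, 0.0, 77.1]
force: [0.3, 0.2, -0.5]
gripper_width: 35.3
```

Request:
jog_arm(steps=[1,0,0,0.3,0,1,0,0,0.6,0,1,0,0,0.9,0,1,0,0,0.9,0])

```text
time_s: 22.2
ee_pos: [606.6, 90.9, 49.9]
ee_rot: [-180.0, 0.0, 77.1]
force: [0.5, -0.1, -0.7]
gripper_width: 35.2
```

Request:
jog_arm(steps=[1,0,0,0.3,0,1,0,0,0.6,0,1,0,0,0.8,0,1,0,0,0.9,0,1,0,0,0.9,0])

```text
time_s: 22.7
ee_pos: [607.0, 91.0, 41.4]
ee_rot: [180.0, 0.0, 77.1]
force: [0.4, 0.5, -0.5]
gripper_width: 35.3
```

Request:
jog_arm(steps=[0.4,0,0,0,0,0.4,0,0,0,0,0.4,0,0,0,0,0.4,0,0,-1,0,0.4,0,0,-4,0,0.4,-4,-0.5,-4,3,0.4,-8,-1,-4,7,0.4,-12,-1.5,-4,11,0.4,-16,-2,-4,15,0.4,-20,-2.5,-4,19,0.4,-24,-3,-4,20,0.4,-25.6,-3,-4,20,0.4,-25.6,-3,-4,20,0.4,-25.6,-3,-4,20,0.4,-25.6,-3,-4,20])

```text
time_s: 24.2
ee_pos: [521.1, -150.6, 81.5]
ee_rot: [180.0, -0.0, 57.2]
force: [-0.2, 0.4, 0.9]
gripper_width: 54.7
```

```bash
python3 -c "
from h import *
d((520,-151.5,14,57.03))
a=env.grab_frame('top')[150:300,240:440,::-1];b=env.grab_frame('side')[170:295,220:420,::-1]
f=lambda i:cv2.resize(i,(480,360) if 0 else (400,300),interpolation=cv2.INTER_CUBIC)
cv2.imwrite('pics/t9.png',np.vstack([cv2.resize(a,(640,300) if 0 else (400,300),interpolation=cv2.INTER_CUBIC),cv2.resize(b,(400,250),interpolation=cv2.INTER_CUBIC)]))"
```

```text
t 24.2 pos [ 521.1 -150.6   81.5] yaw 57.15 F [-0.2  0.4  0.9] w 54.7
(520, -151.5, 14, 57.03) -> [-0.13 -0.04  6.75  0.12]
```

View pics/t9.png

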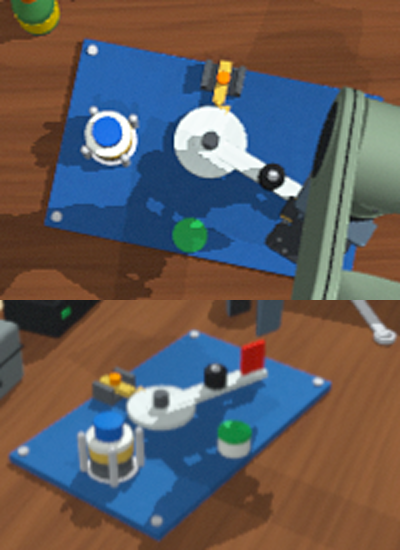

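The stack shows at (112,450) in the side part, in the order dark, brass, white flange, blue hub up, all level. Next I go down astride the red tab and pinch it.

Request:
jog_arm(steps=[0.4,0,0,2,0,0.4,-0.1,0,4.5,0,0.4,-0.1,0,6,0,0.4,-0.1,0,6.7,0,0.4,-0.1,0,6.7,0,1,-0.1,0,6.7,0,1,-0.1,0,6.7,0,1,-0.1,0,6.7,0,1,-0.1,0,6.7,0,1,-0.1,0,6.7,0,1,-0.1,0,6.7,0,1,-0.1,0,6.7,0,1,-0.1,0,6.7,0], force=30)

```text
time_s: 25.6
ee_pos: [519.9, -152.7, 14.5]
ee_rot: [-180.0, -0.0, 57.0]
force: [-0.3, -0.5, 1.9]
gripper_width: 7.7
```

Pinched at 7.7 mm. Now I swing it along the arc.

Request:
jog_arm(steps=[1,0.02,0.72,0,-2.9,1,0.07,1.45,0,-5.7,1,0.16,2.17,0,-8.6,1,0.29,2.88,0,-11.5,1,0.45,3.59,0,-14.3,1,0.65,4.29,0,-17.2,1,0.88,4.97,0,-20.1,1,1.14,5.65,0,-22.9,1,1.44,6.31,0,-25.8,1,1.78,6.95,0,-28.6,1,2.0,7.35,0,-30.4,1,2.0,7.35,0,-30.4,1,2.0,7.35,0,-30.4])

```text
time_s: 26.9
ee_pos: [591.5, -175.9, 14.5]
ee_rot: [-179.9, 0.0, 87.4]
force: [-5.1, -1.0, 4.6]
gripper_width: 7.8
```

```bash
python3 -c "
from h import *
d(); p=env.state()['ee_pos'][:2]-[599.03,-30.7]; print(np.linalg.norm(p), np.arctan2(p[1],p[0])+np.deg2rad(12.9)+1.921)"
```

```text
t 26.9 pos [ 591.5 -175.9   14.5] yaw 87.39 F [-5.1 -1.   4.6] w 7.8
145.44256945487294 0.5237948643264305
```

Request:
jog_arm(steps=[1,0.01,0.4,0,-1.6,1,0.03,0.8,0,-3.2,1,0.03,0.9,0,-3.4,1,0.03,0.9,0,-3.4,1,0.03,0.9,0,-3.4,1,0.03,0.9,0,-3.4,1,0.03,0.9,0,-3.4,1,0.03,0.9,0,-3.4])

```text
time_s: 27.7
ee_pos: [600.6, -176.1, 14.4]
ee_rot: [-179.9, 0.0, 90.9]
force: [-5.2, -2.9, 4.7]
gripper_width: 7.6
```

```bash
python3 -c "
from h import *
d(); p=env.state()['ee_pos'][:2]-[599.03,-30.7]; print(np.linalg.norm(p), np.arctan2(p[1],p[0])+np.deg2rad(12.9)+1.921)
a=env.grab_frame('top')[150:300,240:440,::-1];b=env.grab_frame('side')[165:305,220:420,::-1]
cv2.imwrite('pics/t10.png',np.vstack([cv2.resize(a,(400,300),interpolation=cv2.INTER_CUBIC),cv2.resize(b,(400,280),interpolation=cv2.INTER_CUBIC)]))"
```

```text
t 27.7 pos [ 600.6 -176.1   14.4] yaw 90.86 F [-5.2 -2.9  4.7] w 7.6
145.44933442909132 0.5860652428374868
```

View pics/t10.png

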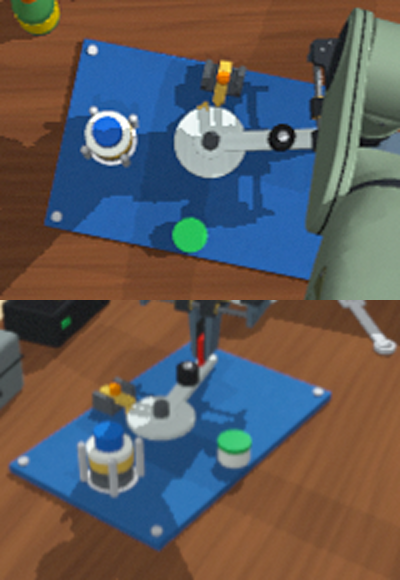

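```bash
python3 -c "
from h import *
im=env.grab_frame('top'); h=cv2.cvtColor(im,cv2.COLOR_RGB2GRAY)
def cen(x0,y0,x1,y1,t):
    m=(h[y0:y1,x0:x1]<t).astype(np.uint8); n,l,s,c=cv2.connectedComponentsWithStats(m); i=1+s[1:,4].argmax(); print(s[i]); return c[i]+[x0,y0]
r=cen(372,208,391,228,60); p=cen(338,212,354,228,110)
w=world('top',r,52)[0]; print(r,p,w,world('top',p,45)[0])
v=w[:2]-[599.03,-30.7]; print(np.linalg.norm(v),np.arctan2(v[1],v[0])+np.deg2rad(12.9)+1.921); d()"
```

```text
[  0   4  19  16 155]
[ 3  4  9  9 65]
[380.52258065 220.62580645] [344.90769231 219.92307692] [ 593.33651607 -114.19237653   52.        ] [598.29359069 -30.09454642  45.        ]
83.68627544501297 0.5072648901246739
t 27.85 pos [ 600.6 -176.2   14.4] yaw 90.85 F [-5.7 -2.4  5.3] w 8.1
```

The roller centre at about (282,136) gives q≈0.58, which agrees with the TCP's 0.586. One last small nudge of 2 mm, then I hand in.

Request:
jog_arm(steps=[1,0,0.1,0,-0.4,1,0,0.2,0,-0.8,1,0,0.2,0,-0.8,1,0,0.2,0,-0.8,1,0,0.2,0,-0.8])

```text
time_s: 28.35
ee_pos: [602.6, -176.1, 14.4]
ee_rot: [-179.9, 0.0, 91.7]
force: [-5.9, -1.6, 5.1]
gripper_width: 7.9
```

```bash
python3 -c "
from h import *
d(); p=env.state()['ee_pos'][:2]-[599.03,-30.7]; print(np.arctan2(p[1],p[0])+np.deg2rad(12.9)+1.921)
print(env.job_done())"
```

```text
t 28.35 pos [ 602.6 -176.1   14.4] yaw 91.65 F [-5.9 -1.6  5.1] w 7.9
0.5998806899586102
the job is handed in; nothing more can be done
None
```

I stacked the dark body, the brass spacer (the smallest of the three rings) and the white disc, hub up, in the nest. The gripper is still holding the red tab at about 0.60 rad, past the click and just short of the 0.62 stop. I handed the job in at 28.35 s.

**Last checks:**
- **Stack:** the last picture shows the three parts in the right order and level between the posts.
- **Tensioner:** the tab is pinched at 7.9 mm. The tool position gives 0.60 rad. Just before the final 2 mm nudge, the roller's position in the picture gave about 0.58 where the tool position gave 0.586.
- **Bystanders:** those in view looked unmoved, but I did not measure them.

**What failed or disagreed:**
- **First grasp:** it closed above the idler body. The real fingertips sit about 22 mm higher than the reported tool position. I corrected for this, and the second grasp held.
- **Force:** the wrist sensor showed about 6 N along the push (about 8 N in all), where the spring should give nearly 10 N.
- **Roller blob:** the automatic roller measurement was spoiled by a shadow and read 0.51. I discarded it and used the position read by eye.
- **Picture budget:** I viewed 13 pictures, against the budget of 10 plus one or two.

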